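# Chock a rolling pin on a sloping draining board

## Robot

A 6-joint arm with a two-finger parallel gripper is mounted at the origin on a cart in front of the work surface, level with it; the furniture and walls round the work are solid. World frame = base frame: x ahead of the robot, y to its left, z up, the work surface at z = 0. Lengths are in m, angles in rad, forces in N, time in s.
With the tool pointing down it reaches from about 0.35 to 0.775 m from the base axis. Payload 7.3 kg.
Tool frame: the origin (TCP) lies at the centre of the arm's flange, where the gripper is bolted on; the fingertips stand 178 mm ahead of it and the grasp point (between the pads) lies 159 mm ahead of it; z points along the fingers, y is the line along which they close (so a half turn about z gives the same grasp; the last joint's range is limited). The gripper opens to 92 mm and grips with 3 to 60 N. Pads are 19 mm wide; open, the fingers measure 130 mm over their backs; the gripper's body (75 mm by 190 mm) begins 47 mm behind the grasp point.
Start: joints at [1.117, 0.342, 1.524, -0, 1.275, -0.146], TCP at [0.159, 0.5, 0.405] pointing down, gripper open.
Joint ranges: [-2.53, 2.53], [-0.77, 2.02], [0.04, 2.7], [-1, 4.14], [0.28, 2.66], [-3.11, 3.11]. Speed limits (rad/s): [2.57, 2.57, 3.14, 3.14, 3.14, 3.14].

## Interface

Orientations are given as [roll, pitch, yaw] about the fixed x, y, z axes, in that order (R = Rz(yaw) Ry(pitch) Rx(roll)).
In Python, from cell import robot, status, job, read_camera gives the robot as it stands (robot), with the cameras as plain functions, the readings (status) and the job (job).
- The arm moves only by the tool drive_effector, called by a JSON object that holds its "fn" and its "kwargs". Schema: {"type":"object","properties":{"ticks":{"type":"array","items":{"type":"number"},"minItems":6,"maxItems":48},"aperture":{"type":"number"},"force":{"type":"number"},"only":{"type":"string"},"quiet":{"type":"boolean"},"lines":{"type":"string"}},"required":["ticks"],"additionalProperties":false}. ticks is one flat list of numbers that holds 1 to 8 rows one after another, with no inner brackets; each row has 6 numbers: dx, dy, dz in fractions of the full range, 1 being 750 mm, then a rotation vector rx, ry, rz in a scale on which 1.0 is 4 rad; each row shifts and turns the commanded pose from where the row before left it, along the tool's axes as they then stand; what a row does not reach is not made up. A row lasts 1/12 s, in which the tool goes at most 0.0417 m and 0.125 rad, less where a joint would pass 70% of its speed; a pose out of reach is approached as far as the arm can. aperture is the finger opening in m, set as the call begins (left out keeps the last). The fingers move at their own pace and stop on an object; force is the grip in N (left out, the last holds). Time passes only in rows, so rows that do not move let the fingers close. The tool returns the time, the measured TCP pose, the force, the opening and the grip force at its end. only (a regular expression) keeps the lines of the reply that match it, lines (a string "A,B") keeps lines A to B, and quiet returns only ok. Shift and turn numbers lie between -1 and 1, and a call with a number outside is refused. Input that does not fit is refused with a message, and nothing moves.
- status.observe(): the state, without advancing time (a new reading comes with each control period).
- read_camera(name): name is "side" or "top"; returns a dict with "image" (400x640x3 uint8, red, green, blue), "fx", "fy", "cx", "cy" (pixels), "pose" (4x4, takes a point from camera to world coordinates). Camera axes: x right, y down, z forward; pixel columns grow to the right and rows downward; lengths in m; the calibration is good to about 2 mm. A picture is of the moment at which its call begins. There is no depth.
- job.hand_in(): hands the job in; it is judged then, once.
The state is a dict: "time": time; "qpos": joint angles; "qvel": joint speeds; "joint_efforts": joint torques, N m; "tool_pos": TCP position; "tool_rot": TCP orientation; "contact_force": force on the tool from outside, world axes, zero at the start; "torque": the same for the moment, N m; "opening": finger opening in m; "grip_force": force on a finger pad.
Only numpy, scipy, OpenCV 4.12 (cv2) and the standard library are available. Lean on these libraries where they do the work, as an engineer would, in place of code of your own. Each camera call takes 0.05 s, during which the arm holds its last target. There are 200 camera calls.

## Task

Leave the washed rolling pin to dry across the middle of the sloping draining board. First set the wooden chock flat on the board, just below the middle, thin ends uphill and square to the slope, and let go of it; then bring the pin down on its uphill side, press it gently but firmly down the slope into the chock until you feel both meet, and only then let go, so that it stays put and never rolls free. Do not shove hard, do not shift the draining board or its slope, and leave the other things alone.

Things in the scene. Friction and masses are not known exactly. Their poses are not given: they have to be found in the camera images.
- drainer: draining board unit standing fixed on the worktop: grey drip tray 270 x 320 mm with a wooden board above it, and a slim steel upright at each side near the back, 84 mm high, standing 158 mm either side of the centre line. Origin: centre of the tray's underside, on the worktop; x points level to the raised end, z up.
- bed (a point): centre of the board's upper face. x points up the slope, y across it, z straight out of the face. The flat wooden face is 262 mm along x by 300 mm along y, has no lip or edge, and its grooves are only drawn: anything round rolls off its lower end, which faces the robot. The lower end's top is about 40 mm above the worktop.
- board (a joint): slope of the board in rad (0 level, set somewhere between 0.12 and 0.20); its hinge at the lower end is very stiff and it keeps its slope under 25 N.
- pin: wooden rolling pin, 0.22 to 0.45 kg: round body 48 mm in diameter and 150 mm long with a 25 mm turned handle at each end, 200 mm in all. Origin: its centre, on the axis (24 mm above what it lies on); its y axis is the pin's axis; x and z turn as it rolls. It starts lying on the worktop.
- chock: wooden chock, rubber underneath, 0.37 to 0.6 kg, 83 x 132 mm: a 132 mm rail at the back from which two wedges 33 mm wide (33 to 66 mm off the centre line) run forward, 28 mm high, thinning at 32 degrees over the last 45 mm; between them a 66 mm gap for fingers. Origin: centre of the underside; x to the thin tips (+41.5 mm), y along the rail, z up. Starts flat on the worktop.
- chock_grip (a point): middle of the chock's rail, 27 mm above its underside, 32.5 mm behind its origin; the rail is 18 mm thick along the chock's x, 37 mm high, and easily gripped here from above.
- chock_seat (a point): 50 mm ahead of the chock's origin, 24 mm above its underside: where the pin's centre lies when it rests on the board against both wedges. The chock's rubber grips the board well: pushed on by the pin it hardly yields, and slides only under a hard shove.
- mug: white mug, 84 mm across, 88 mm high; loose bystander, leave it alone. Origin: centre of the underside
- tin: short food tin standing upright, 75 mm across, 58 mm high; loose bystander, leave it alone. Origin: centre of the underside
- spice_jar: spice jar standing upright, 46 mm across, 109 mm high; loose bystander, leave it alone. Origin: centre of the underside

How it is judged:
By the outcome, as a careful person would: the job done as asked, in the order asked, and still so for the second after the job is handed in, with the robot touching nothing.
It also fails if it takes over 61 s, if anything falls off the work surface, if the arm or the gripper's body presses on something with over 40 N, if the wrist force passes 120 N, or if a joint passes its speed limit or range.

## Working session

There is one attempt and no reset: what is moved stays moved. The work goes in short steps, Python scripts to look and compute and a tool call to move; the robot and the scene stay as the last step left them, time stands still between calls to the robot, and variables do not carry over. Pictures are saved under pics/ and viewed, at most 10 in all, crops included, and the job is handed in when it is done.

```bash
ls; mkdir -p pics; python3 - <<'E'
from cell import robot, status, job, read_camera
import cv2,numpy as np
for n in("side","top"):
    c=read_camera(n); cv2.imwrite(f"pics/{n}0.png",c["image"][:,:,::-1]); print(n,c["fx"],c["fy"],c["cx"],c["cy"],np.round(c["pose"],3).tolist())
s=status.observe();print({k:np.round(v,3).tolist() for k,v in s.items()})
E
```

```text
cell.py
pics
side 371.6111693175176 371.6111693175176 314.675236243117 197.534879781866 [[0.954, 0.179, -0.238, 0.818], [0.298, -0.564, 0.77, -0.96], [0.003, -0.806, -0.592, 0.746], [0.0, 0.0, 0.0, 1.0]]
top 474.7778876497478 474.7778876497478 324.70018255102866 198.64449152055587 [[0.007, -0.996, 0.087, 0.43], [-1.0, -0.009, -0.017, -0.069], [0.017, -0.087, -0.996, 1.375], [0.0, 0.0, 0.0, 1.0]]
{'time': 0.1, 'qpos': [1.117, 0.343, 1.525, 0.0, 1.275, -0.146], 'qvel': [0.0, -0.002, -0.003, 0.001, -0.0, -0.0], 'joint_efforts': [0.0, -43.201, -24.469, 0.072, 0.053, -0.0], 'tool_pos': [0.159, 0.5, 0.404], 'tool_rot': [-3.14, -0.0, 2.834], 'contact_force': [-0.138, 0.698, 0.133], 'torque': [-0.006, 0.021, 0.021], 'grip_force': 0.0, 'opening': 0.092}
```

View pics/top0.png

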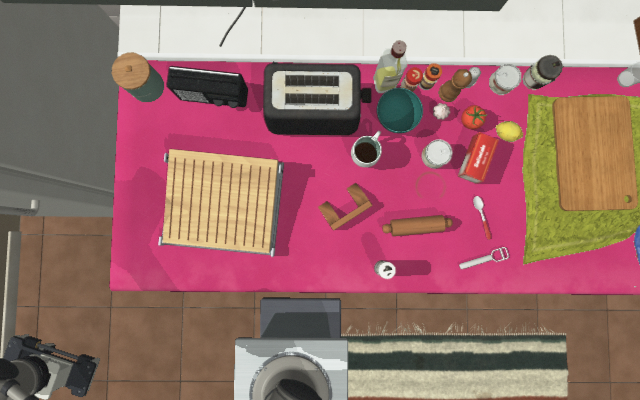

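View pics/side0.png

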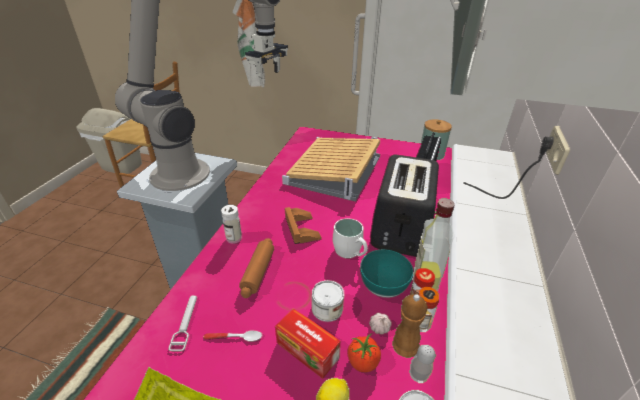

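The top view shows the board at about (165–282, 150–255), the chock at (345, 207), the pin at (420, 226), the mug at (366, 150), the tin at (438, 153) and the spice jar at (386, 269). The side view shows the board at (335, 158), the chock at (302, 225) and the pin at (257, 267). Next I'll segment them.

```bash
cat > h.py <<'E'
import cv2,numpy as np
from cell import robot, status, job, read_camera
def ray(c,p):
    d=c["pose"][:3,:3]@np.array([(p[0]-c["cx"])/c["fx"],(p[1]-c["cy"])/c["fy"],1.]); return c["pose"][:3,3],d/np.linalg.norm(d)
def plane(c,p,z):
    o,d=ray(c,p); return o+d*(z-o[2])/d[2]
def tri(ct,pt,cs,ps):
    o1,d1=ray(ct,pt);o2,d2=ray(cs,ps)
    t=np.linalg.lstsq(np.c_[d1,-d2],o2-o1,rcond=None)[0]
    a,b=o1+t[0]*d1,o2+t[1]*d2
    return (a+b)/2,np.linalg.norm(a-b)
def proj(c,P):
    q=np.linalg.inv(c["pose"])@np.r_[P,1]; return np.array([c["fx"]*q[0]/q[2]+c["cx"],c["fy"]*q[1]/q[2]+c["cy"]])
def wood(c,box,lo,hi):
    x0,y0,x1,y1=box; hsv=cv2.cvtColor(c["image"],cv2.COLOR_RGB2HSV); m=cv2.inRange(hsv,np.array(lo),np.array(hi)); k=np.zeros_like(m);k[y0:y1,x0:x1]=m[y0:y1,x0:x1]
    return k
def big(m):
    return max(cv2.findContours(m,cv2.RETR_EXTERNAL,cv2.CHAIN_APPROX_NONE)[0],key=cv2.contourArea)
E
python3 - <<'E'
from h import *
C={n:read_camera(n) for n in("top","side")}
boxes={"top":dict(board=(140,130,300,270),chock=(310,175,378,235),pin=(378,208,465,242)),"side":dict(board=(270,130,395,210),chock=(275,200,325,250),pin=(230,232,280,305))}
out=[]
for n,c in C.items():
    im=c["image"][:,:,::-1].copy()
    for k,b in boxes[n].items():
        m=wood(c,b,(3,60,40),(28,255,255))
        m=cv2.morphologyEx(m,cv2.MORPH_CLOSE,np.ones((3,3)))
        ct=big(m)
        print(n,k,cv2.contourArea(ct),cv2.minAreaRect(ct),cv2.approxPolyDP(ct,2.2,True)[:,0].tolist())
        cv2.drawContours(im,[ct],-1,(255,255,0),1) if 0 else None
    b=(150,140,310,265) if n=="top" else (275,125,395,215)
    b2=(310,175,470,245) if n=="top" else (225,200,325,305)
    for q in(b,b2):
        x=cv2.resize(im[q[1]:q[3],q[0]:q[2]],None,fx=2.4 if n=="top" else 3,fy=2.4 if n=="top" else 3,interpolation=cv2.INTER_CUBIC);out.append(x)
W=400;can=np.zeros((600,800,3),np.uint8)
for x,(r,cc) in zip(out,[(0,0),(305,0),(0,400),(275,400)]):
    x=x[:600-r,:800-cc];can[r:r+x.shape[0],cc:cc+x.shape[1]]=x
cv2.imwrite("pics/comp.png",can)
E
```

```text
top board 10015.0 ((218.9554443359375, 200.445556640625), (110.25010681152344, 93.83199310302734), 5.710593223571777) [[169, 149], [163, 242], [268, 252], [277, 160]]
top chock 722.5 ((344.7671203613281, 205.9711151123047), (28.419815063476562, 46.26481628417969), 57.2647705078125) [[356, 184], [347, 189], [358, 207], [342, 218], [337, 216], [327, 202], [318, 207], [333, 229], [371, 205]]
top pin 920.5 ((416.97247314453125, 225.2057342529297), (16.210168838500977, 68.72986602783203), 84.64418029785156) [[451, 220], [441, 215], [391, 220], [389, 224], [383, 225], [383, 231], [392, 235], [440, 231], [445, 226], [450, 226]]
side board 2832.5 ((332.4394226074219, 159.49815368652344), (92.01836395263672, 43.73749923706055), 1.7357046604156494) [[286, 174], [295, 178], [344, 181], [345, 177], [349, 177], [356, 182], [379, 140], [317, 138]]
side chock 607.5 ((301.8000183105469, 223.40000915527344), (39.84469223022461, 26.56313133239746), 71.56505584716797) [[285, 208], [295, 242], [320, 238], [318, 232], [296, 227], [296, 220], [311, 218], [309, 212]]
side pin 940.5 ((256.5856018066406, 267.8116455078125), (18.455612182617188, 63.56013107299805), 24.443954467773438) [[270, 239], [259, 242], [240, 282], [244, 297], [255, 292], [273, 249]]
```

View pics/comp.png

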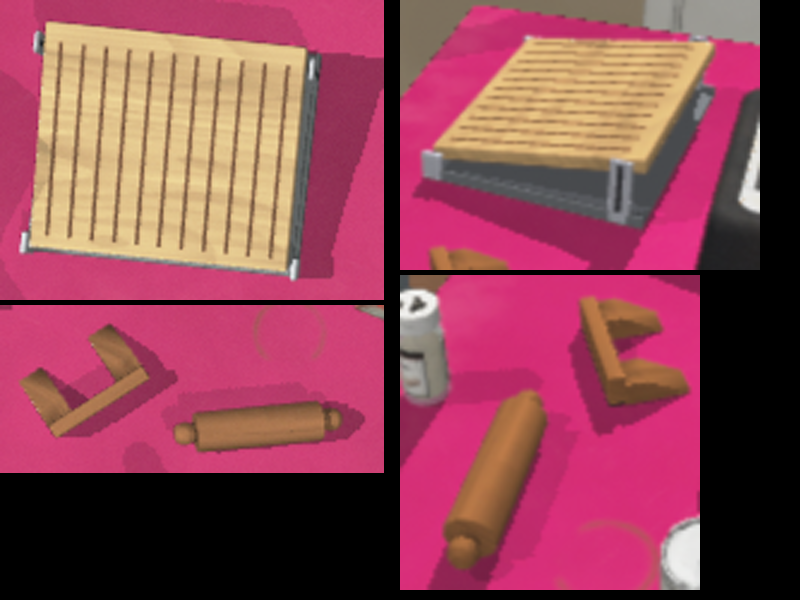

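The crops show the board's top-face corners, the rail's top face and the pin ends clearly. In the top view the board corners are (169,149), (278,160), (271,253) and (162,242). In the side view they are (317.7,138), (379.3,139.3), (356.7,178.3) and (286.3,175). The rail top is centred at about (351.7,214.6) in the top view and (292.7,221.3) in the side view.

```bash
python3 - <<'E'
from h import *
np.set_printoptions(precision=4,suppress=True)
T=read_camera("top");S=read_camera("side")
P={}
for k,a,b in[("UL",(169.2,149.2),(379.3,139.3)),("UR",(277.9,160),(356.7,178.3)),("LR",(270.8,252.9),(286.3,175)),("LL",(162,241.7),(317.7,138)),
 ("railL",(332.3,226.3),(288.2,207.5)),("railR",(371,203),(297.3,235.2)),("railC",(351.7,214.6),(292.7,221.3)),("pinA",(383,228),(265,239)),("pinB",(451,222.5),(246,297))]:
    p,e=tri(T,a,S,b);P[k]=p;print(k,p,"err",round(e,4))
b=[P[k] for k in("UL","UR","LR","LL")];c=np.mean(b,0)
x=(b[0]+b[1]-b[2]-b[3]);y=(b[0]+b[3]-b[1]-b[2])
print("bed",c,"len",np.linalg.norm(x)/2,np.linalg.norm(y)/2,"slope",np.arctan2(x[2],np.hypot(*x[:2])),"yawx",np.arctan2(x[1],x[0]),"yawy",np.arctan2(-y[0],y[1]))
r=P["railL"]-P["railR"];print("rail len",np.linalg.norm(r),"yaw",np.arctan2(-r[0],r[1]))
for q,z in(((332.3,226.3),.037),((371,203),.037),((351.7,214.6),.037),((383,228),.024),((451,222.5),.024),((417,225.2),.024)):print(q,plane(T,q,z))
print("side",plane(S,(292.7,221.3),.037),plane(S,(256.6,267.8),.024))
# body of pin: direction
for n,c_,bx in(("t",T,(378,208,465,242)),("s",S,(230,232,280,305))):
    m=wood(c_,bx,(3,60,40),(28,255,255)); ct=big(m);M=cv2.moments(ct);g=(M["m10"]/M["m00"],M["m01"]/M["m00"]);vx=cv2.fitLine(ct,cv2.DIST_L2,0,.01,.01).ravel();print(n,g,vx); 
    a=plane(c_,g,.024);print(a, plane(c_,(g[0]+20*vx[0],g[1]+20*vx[1]),.024)-a)
    P[n]=g
print(tri(T,P["t"],S,P["s"]))
for nm,q in(("jar",(386,269)),("mug",(366,150)),("tin",(438,153))):print(nm,plane(T,q,.09))
E
```

```text
UL [0.6752 0.3364 0.0841] err 0.0009
UR [0.6494 0.039  0.0865] err 0.0019
LR [0.3958 0.0592 0.0371] err 0.0037
LL [0.422  0.3613 0.0379] err 0.0023
railL [ 0.4698 -0.113   0.0377] err 0.0001
railR [ 0.5375 -0.2222  0.0347] err 0.0017
railC [ 0.5039 -0.1676  0.0341] err 0.0012
pinA [ 0.4611 -0.2592  0.0321] err 0.0114
pinB [ 0.4858 -0.4531  0.0188] err 0.0044
bed [0.5356 0.199  0.0614] len 0.2588178181240547 0.30086491278146865 slope 0.18566356557031705 yawx -0.08854680643166701 yawy -0.08652128230349095
rail len 0.1285116495590737 yaw 0.5550570385895492
(332.3, 226.3) [ 0.4697 -0.113   0.037 ]
(371, 203) [ 0.5365 -0.2222  0.037 ]
(351.7, 214.6) [ 0.5032 -0.1676  0.037 ]
(383, 228) [ 0.4664 -0.2579  0.024 ]
(451, 222.5) [ 0.4837 -0.4526  0.024 ]
(417, 225.2) [ 0.4752 -0.3551  0.024 ]
side [ 0.5057 -0.1706  0.037 ] [ 0.475  -0.3618  0.024 ]
t (417.15401419989075, 225.17586018569088) [  0.996   -0.0898 416.4516 225.3161]
[ 0.4752 -0.3555  0.024 ] [ 0.0056 -0.0571  0.    ]
s (256.19055229976914, 268.0875510566507) [  0.3997  -0.9166 256.3893 267.7252]
[ 0.4744 -0.3631  0.024 ] [-0.0074  0.0687  0.    ]
(array([ 0.4736, -0.3576,  0.0184]), np.float64(0.004022482334441493))
jar [ 0.3547 -0.2563  0.09  ]
mug [ 0.6781 -0.2026  0.09  ]
tin [ 0.6719 -0.401   0.09  ]
```

Careful with the scale: shifts go in shares of 750 mm and turns go in shares of 4 rad. That gives: 0.118 rad is 0.0295.

```bash
cat > go.py <<'E'
# go.py kind off_x off_y off_z  -> grasp point target in the place's own axes; prints remaining delta in tool axes
import sys;from h import *
from scipy.spatial.transform import Rotation as R
PL={"chock":((.5035,-.168,0),.555,0),"pin":((.475,-.3565,0),.098,0),"bed":((.5356,.199,.0625),-.0875,.186)}
def frame(k):
    o,yaw,s=PL[k]; return np.array(o),(R.from_euler("z",yaw)*R.from_euler("y",-s)).as_matrix()
if __name__=="__main__":
    o,F=frame(sys.argv[1]); off=np.array(list(map(float,sys.argv[2:5])))
    G=np.c_[F[:,1],F[:,0],-F[:,2]]  # tool x=y_place, y=x_place, z=down
    s=status.observe(); Rt=R.from_euler("xyz",s["tool_rot"]).as_matrix()
    tcp=o+F@off-.159*G[:,2]
    rv=R.from_matrix(Rt.T@G).as_rotvec(); rv2=R.from_matrix(Rt.T@G@np.diag([-1,-1,1])).as_rotvec()
    if np.linalg.norm(rv2)<np.linalg.norm(rv): rv=rv2
    g=s["tool_pos"]+.159*Rt[:,2]
    print("d tool",np.round(Rt.T@(tcp-s["tool_pos"]),4),"d in final axes",np.round(R.from_rotvec(rv).as_matrix().T@Rt.T@(tcp-s["tool_pos"]),4),"rot",np.round(rv,4),"grasp in place",np.round(F.T@(g-o),4),"F place",np.round(F.T@s["contact_force"],1),"t",round(s["time"],2))
E
python3 go.py chock 0 0 .15
```

```text
d tool [-0.5307 -0.5325  0.0957] d in final axes [-0.7495 -0.0594  0.0955] rot [-4.00e-04  1.00e-04  7.08e-01] grasp in place [0.0593 0.7495 0.2455] F place [ 0.   0.5 -1. ] t 0.3
```

{"fn": "drive_effector", "kwargs": {"ticks": [0, 0, 0, 0, 0, 0.0295, 0, 0, 0, 0, 0, 0.0295, 0, 0, 0, 0, 0, 0.0295, 0, 0, 0, 0, 0, 0.0295, 0, 0, 0, 0, 0, 0.0295, 0, 0, 0, 0, 0, 0.0295], "aperture": 0.06}}

```text
time: 0.8
tool_pos: [0.159, 0.5003, 0.4047]
tool_rot: [-3.142, 0.0, 2.12]
contact_force: [-0.4, -0.2, 0.3]
opening: 0.0608
grip_force: 0.0
```

```bash
python3 go.py chock 0 0 .15
```

```text
d tool [-0.7499 -0.055   0.0957] d in final axes [-0.7495 -0.0594  0.0957] rot [-0.      0.     -0.0058] grasp in place [0.0594 0.7495 0.2457] F place [-0.4  0.1  0.3] t 0.8
```

Scaled: -0.04 m is -0.0533, -0.003 m is -0.004.

{"fn": "drive_effector", "kwargs": {"ticks": [-0.0533, -0.004, 0.004, 0, 0, 0, -0.0533, -0.004, 0.004, 0, 0, 0, -0.0533, -0.004, 0.004, 0, 0, 0, -0.0533, -0.004, 0.004, 0, 0, 0, -0.0533, -0.004, 0.004, 0, 0, 0, -0.0533, -0.004, 0.004, 0, 0, 0, -0.0533, -0.004, 0.004, 0, 0, 0, -0.0533, -0.004, 0.004, 0, 0, 0], "quiet": true}}

```text
ok
```

{"fn": "drive_effector", "kwargs": {"ticks": [-0.0533, -0.004, 0.004, 0, 0, 0, -0.0533, -0.004, 0.004, 0, 0, 0, -0.0533, -0.004, 0.004, 0, 0, 0, -0.0533, -0.004, 0.004, 0, 0, 0, -0.0533, -0.004, 0.004, 0, 0, 0, -0.0533, -0.004, 0.004, 0, 0, 0, -0.0533, -0.004, 0.004, 0, 0, 0, -0.0533, -0.004, 0.004, 0, 0, 0]}}

```text
time: 2.13
tool_pos: [0.4559, -0.071, 0.3566]
tool_rot: [3.141, 0.0, 2.125]
contact_force: [0.5, 0.6, 0.9]
opening: 0.0596
grip_force: 0.0
```

```bash
python3 go.py chock 0 0 .027
```

```text
d tool [-0.1075 -0.0107  0.1706] d in final axes [-0.1075 -0.0107  0.1706] rot [ 0.0003  0.0001 -0.0006] grasp in place [0.0107 0.1075 0.1976] F place [0.7 0.3 0.9] t 2.13
```

Scaled: -0.036 m is -0.048, -0.0355 m is -0.0473.

{"fn": "drive_effector", "kwargs": {"ticks": [-0.048, -0.0047, 0, 0, 0, 0, -0.048, -0.0047, 0, 0, 0, 0, -0.0473, -0.0047, 0.0267, 0, 0, 0, 0, 0, 0.0467, 0, 0, 0, 0, 0, 0.0467, 0, 0, 0, 0, 0, 0, 0, 0, 0]}}

```text
time: 2.63
tool_pos: [0.5013, -0.1656, 0.2607]
tool_rot: [-3.135, -0.01, 2.124]
contact_force: [-1.1, 1.2, -0.7]
opening: 0.0601
grip_force: 0.0
```

```bash
python3 go.py chock 0 0 .027
python3 - <<'E'
from h import *
T=read_camera("top");S=read_camera("side")
a=cv2.resize(T["image"][150:260,290:400],(400,400));b=cv2.resize(S["image"][170:270,250:350],(400,400))
cv2.imwrite("pics/c1.png",np.hstack([a,b])[:,:,::-1])
E
```

```text
d tool [-0.004   0.0011  0.0746] d in final axes [-0.0032  0.0006  0.0747] rot [-0.0062 -0.0102 -0.0013] grasp in place [-0.0016  0.0049  0.1017] F place [-0.3  1.6 -0.7] t 2.63
```

View pics/c1.png

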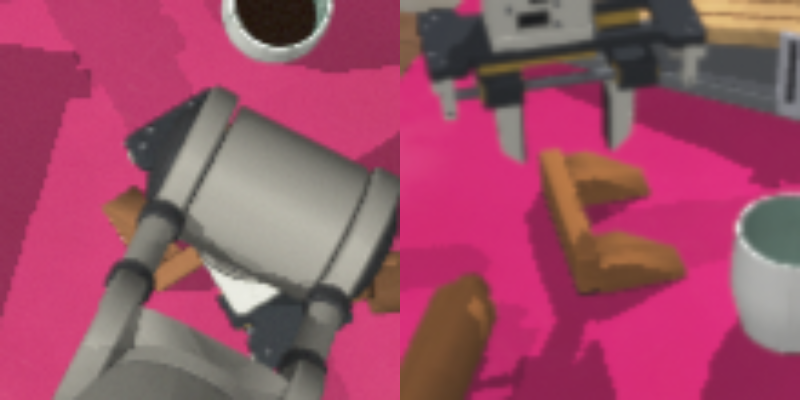

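The side crop shows the two fingers, at about (515,140) and (620,130), straddling the line of the rail at (565,200). I'll go down and grip.

Scaled: 0.02 m is 0.0267, 0.015 m is 0.02.

{"fn": "drive_effector", "kwargs": {"ticks": [0, 0, 0.0267, 0, 0, 0, 0, 0, 0.0267, 0, 0, 0, 0, 0, 0.0267, 0, 0, 0, 0, 0, 0.02, 0, 0, 0, 0, 0, 0, 0, 0, 0, 0, 0, 0, 0, 0, 0]}}

```text
time: 3.23
tool_pos: [0.504, -0.1657, 0.1936]
tool_rot: [3.14, 0.002, 2.126]
contact_force: [0.6, -0.9, 0.3]
opening: 0.0603
grip_force: 0.0
```

```bash
python3 go.py chock 0 0 .027
```

```text
d tool [-0.0016 -0.0016  0.0076] d in final axes [-0.0017 -0.0016  0.0076] rot [0.0013 0.0019 0.0007] grasp in place [0.0018 0.0014 0.0346] F place [ 0.  -1.1  0.3] t 3.23
```

{"fn": "drive_effector", "kwargs": {"ticks": [0, 0, 0, 0, 0, 0, 0, 0, 0, 0, 0, 0, 0, 0, 0, 0, 0, 0, 0, 0, 0, 0, 0, 0, 0, 0, 0, 0, 0, 0, 0, 0, 0, 0, 0, 0], "aperture": 0, "force": 30}}

```text
time: 3.73
tool_pos: [0.5033, -0.1658, 0.1919]
tool_rot: [3.141, 0.0, 2.126]
contact_force: [-0.3, 0.0, 0.9]
opening: 0.0247
grip_force: 0.0
```

```bash
python3 go.py chock 0 0 .027
```

```text
d tool [-0.002  -0.0009  0.0059] d in final axes [-0.002  -0.0009  0.0059] rot [0.0002 0.0002 0.    ] grasp in place [0.001  0.002  0.0329] F place [-0.2  0.2  0.9] t 3.73
```

Scaled: 0.003 m is 0.004, -0.001 m is -0.0013.

{"fn": "drive_effector", "kwargs": {"ticks": [0, 0, 0, 0, 0, 0, 0, 0, 0, 0, 0, 0, -0.0013, 0, 0.004, 0, 0, 0, -0.0013, 0, 0.004, 0, 0, 0, 0, 0, 0, 0, 0, 0, 0, 0, 0, 0, 0, 0], "aperture": 0.045}}

```text
time: 4.23
tool_pos: [0.5042, -0.1675, 0.1853]
tool_rot: [-3.141, -0.001, 2.126]
contact_force: [-0.3, -0.1, 0.1]
opening: 0.045
grip_force: 0.0
```

{"fn": "drive_effector", "kwargs": {"ticks": [0, 0, 0, 0, 0, 0, 0, 0, 0, 0, 0, 0, 0, 0, 0, 0, 0, 0, 0, 0, 0, 0, 0, 0, 0, 0, 0, 0, 0, 0, 0, 0, 0, 0, 0, 0, 0, 0, 0, 0, 0, 0, 0, 0, 0, 0, 0, 0], "aperture": 0, "force": 35}}

```text
time: 4.9
tool_pos: [0.5041, -0.1675, 0.1858]
tool_rot: [-3.141, -0.0, 2.126]
contact_force: [-3.2, -1.2, 2.0]
opening: 0.018
grip_force: 34.8
```

```bash
python3 go.py chock 0 0 .027
```

```text
d tool [-0.0001 -0.0007 -0.0002] d in final axes [-0.0001 -0.0007 -0.0002] rot [-0.0004 -0.0004  0.0001] grasp in place [0.0007 0.0002 0.0268] F place [-3.3  0.6  2. ] t 4.9
```

Scaled: -0.04 m is -0.0533, -0.02 m is -0.0267.

{"fn": "drive_effector", "kwargs": {"ticks": [0, 0, -0.0267, 0, 0, 0, 0, 0, -0.0533, 0, 0, 0, 0, 0, -0.0533, 0, 0, 0, 0, 0, -0.0533, 0, 0, 0]}}

```text
time: 5.23
tool_pos: [0.5039, -0.1672, 0.3261]
tool_rot: [-3.141, -0.003, 2.126]
contact_force: [2.8, -1.8, -5.6]
opening: 0.0175
grip_force: 34.8
```

```bash
python3 go.py bed -.0825 0 .09
```

```text
d tool [0.3706 0.1181 0.035 ] d in final axes [ 0.3675 -0.1317  0.01  ] rot [-0.1814 -0.0619  0.6403] grasp in place [ 0.0194 -0.3673  0.1028] F place [ 1.8 -1.6 -6.1] t 5.23
```

Scaled: 0.1067 rad is 0.0267.

{"fn": "drive_effector", "kwargs": {"ticks": [0, 0, 0, -0.0076, -0.0026, 0.0267, 0, 0, 0, -0.0076, -0.0026, 0.0267, 0, 0, 0, -0.0076, -0.0026, 0.0267, 0, 0, 0, -0.0076, -0.0026, 0.0267, 0, 0, 0, -0.0076, -0.0026, 0.0267, 0, 0, 0, -0.0076, -0.0026, 0.0267]}}

```text
time: 5.73
tool_pos: [0.5039, -0.1672, 0.3247]
tool_rot: [2.954, -0.001, 1.478]
contact_force: [-0.2, 0.5, -5.1]
opening: 0.0175
grip_force: 34.8
```

```bash
python3 go.py bed -.0825 0 .09
```

```text
d tool [ 0.3669 -0.1333  0.0082] d in final axes [ 0.3676 -0.1314  0.0086] rot [ 0.0015  0.0003 -0.0052] grasp in place [ 0.0491 -0.3676  0.0986] F place [-1.2  0.5 -5. ] t 5.73
```

Scaled: 0.037 m is 0.0493, -0.013 m is -0.0173.

{"fn": "drive_effector", "kwargs": {"ticks": [0.0493, -0.0173, 0, 0, 0, 0, 0.0493, -0.0173, 0, 0, 0, 0, 0.0493, -0.0173, 0, 0, 0, 0, 0.0493, -0.0173, 0, 0, 0, 0, 0.0493, -0.0173, 0, 0, 0, 0, 0.0493, -0.0173, 0, 0, 0, 0, 0.0493, -0.0173, 0, 0, 0, 0, 0.0493, -0.0173, 0, 0, 0, 0]}}

```text
time: 6.4
tool_pos: [0.4269, 0.138, 0.3051]
tool_rot: [2.955, 0.001, 1.483]
contact_force: [1.2, -0.5, -5.0]
opening: 0.0177
grip_force: 35.0
```

{"fn": "drive_effector", "kwargs": {"ticks": [0.0493, -0.0173, 0, 0, 0, 0, 0.0453, -0.02, 0, 0, 0, 0, 0, 0, 0, 0, 0, 0, 0, 0, 0, 0, 0, 0, 0, 0, 0, 0, 0, 0]}}

```text
time: 6.82
tool_pos: [0.4067, 0.2095, 0.2999]
tool_rot: [2.955, 0.002, 1.485]
contact_force: [-0.0, -0.8, -4.9]
opening: 0.0176
grip_force: 35.0
```

```bash
python3 go.py bed -.0825 0 .06
```

```text
d tool [0.0008 0.0007 0.0383] d in final axes [0.0008 0.0007 0.0383] rot [0.0006 0.0017 0.0016] grasp in place [-0.0831 -0.0011  0.0983] F place [-0.8 -0.8 -4.8] t 6.82
```

Scaled: 0.02 m is 0.0267, 0.015 m is 0.02.

{"fn": "drive_effector", "kwargs": {"ticks": [0.0013, 0.0013, 0.0267, 0, 0, 0, 0, 0, 0.0267, 0, 0, 0, 0, 0, 0.02, 0, 0, 0, 0, 0, 0.0093, 0, 0, 0, 0, 0, 0, 0, 0, 0, 0, 0, 0, 0, 0, 0]}}

```text
time: 7.32
tool_pos: [0.4201, 0.2084, 0.2399]
tool_rot: [2.954, 0.002, 1.482]
contact_force: [0.9, 0.2, -4.4]
opening: 0.0179
grip_force: 35.0
```

```bash
python3 go.py bed -.0825 0 .027
python3 - <<'E'
from h import *
S=read_camera("side")
cv2.imwrite("pics/c2.png",cv2.resize(S["image"][90:200,250:410],(800,550),interpolation=cv2.INTER_CUBIC)[:,:,::-1])
E
```

```text
d tool [ 0.0007 -0.0014  0.0097] d in final axes [ 0.0007 -0.0014  0.0097] rot [ 0.0017  0.0018 -0.0012] grasp in place [-0.0808 -0.001   0.0367] F place [ 0.1  0.2 -4.5] t 7.32
```

View pics/c2.png

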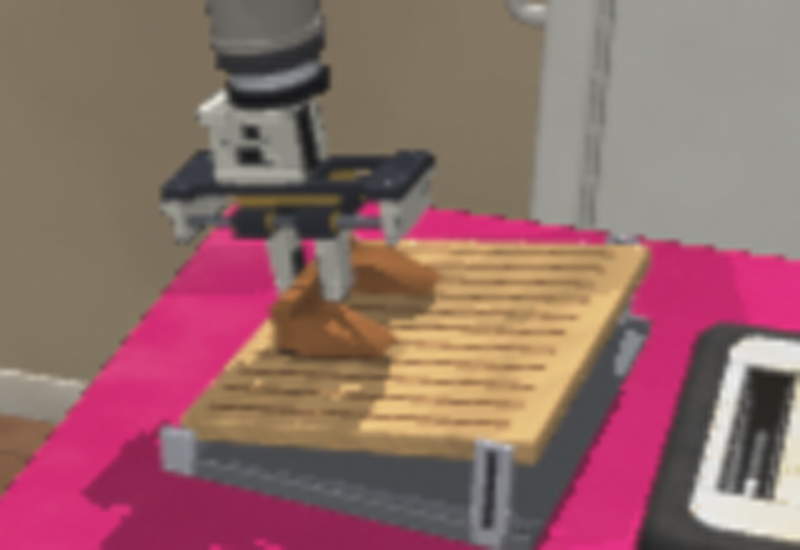

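The picture shows the chock (about (340,315)) held just above the board, tips uphill and parallel to it. Now I'll creep down.

Scaled: 0.002 m is 0.0027, -0.001 m is -0.0013.

{"fn": "drive_effector", "kwargs": {"ticks": [0.0007, -0.0013, 0.0027, 0, 0, 0, 0, 0, 0.0027, 0, 0, 0, 0, 0, 0.0027, 0, 0, 0, 0, 0, 0, 0, 0, 0], "only": "pos|force"}}

```text
tool_pos: [0.4198, 0.2097, 0.2337]
contact_force: [-0.6, 0.2, -5.7]
grip_force: 35.0
```

```bash
python3 go.py bed -.0825 0 .027
```

```text
d tool [-0.0006  0.0001  0.0037] d in final axes [-0.0006  0.0001  0.0037] rot [0.0023 0.0012 0.0006] grasp in place [-0.0823  0.0004  0.0307] F place [-1.7  0.2 -5.5] t 7.7
```

{"fn": "drive_effector", "kwargs": {"ticks": [0, 0, 0.0013, 0, 0, 0, 0, 0, 0.0013, 0, 0, 0, 0, 0, 0.0013, 0, 0, 0, 0, 0, 0, 0, 0, 0], "only": "pos|force"}}

```text
tool_pos: [0.4205, 0.2097, 0.2307]
contact_force: [-0.8, 1.2, -4.4]
grip_force: 35.0
```

```bash
python3 go.py bed -.0825 0 .027
```

```text
d tool [-0.0006  0.      0.0007] d in final axes [-0.0006  0.      0.0007] rot [0.0023 0.0012 0.0005] grasp in place [-0.0822  0.0004  0.0277] F place [-1.7  1.2 -4.1] t 8.03
```

Scaled: 0.0007 m is 0.0009.

{"fn": "drive_effector", "kwargs": {"ticks": [0, 0, 0.0009, 0, 0, 0, 0, 0, 0.0009, 0, 0, 0, 0, 0, 0, 0, 0, 0], "only": "pos|force"}}

```text
tool_pos: [0.4204, 0.2096, 0.2305]
contact_force: [-6.4, -1.4, 10.8]
grip_force: 35.0
```

```bash
python3 go.py bed -.0825 0 .027
```

```text
d tool [-0.0005  0.0001  0.0005] d in final axes [-0.0005  0.0001  0.0005] rot [0.0028 0.0012 0.0005] grasp in place [-0.0821  0.0003  0.0275] F place [-4.2 -2.  11.8] t 8.28
```

{"fn": "drive_effector", "kwargs": {"ticks": [0, 0, 0.0009, 0, 0, 0, 0, 0, 0.0009, 0, 0, 0, 0, 0, 0, 0, 0, 0], "only": "pos|force"}}

```text
tool_pos: [0.4204, 0.2096, 0.2304]
contact_force: [-12.1, -2.7, 25.9]
grip_force: 35.0
```

```bash
python3 go.py bed -.0825 0 .027
```

```text
d tool [-0.0005  0.0001  0.0004] d in final axes [-0.0005  0.0001  0.0004] rot [0.0036 0.0011 0.0005] grasp in place [-0.0821  0.0003  0.0274] F place [-6.8 -3.8 27.6] t 8.53
```

Scaled: -0.0009 m is -0.0012.

{"fn": "drive_effector", "kwargs": {"ticks": [0, 0, -0.0012, 0, 0, 0, 0, 0, -0.0012, 0, 0, 0, 0, 0, 0, 0, 0, 0], "only": "pos|force"}}

```text
tool_pos: [0.4205, 0.2096, 0.2305]
contact_force: [-5.5, -1.0, 9.7]
grip_force: 35.0
```

{"fn": "drive_effector", "kwargs": {"ticks": [0, 0, 0, 0, 0, 0, 0, 0, 0, 0, 0, 0, 0, 0, 0, 0, 0, 0, 0, 0, 0, 0, 0, 0, 0, 0, 0, 0, 0, 0, 0, 0, 0, 0, 0, 0], "aperture": 0.045}}

```text
time: 9.28
tool_pos: [0.4207, 0.2096, 0.2297]
tool_rot: [2.953, 0.001, 1.484]
contact_force: [0.2, 0.3, -0.0]
opening: 0.0445
grip_force: 0.0
```

```bash
python3 go.py bed -.0825 0 .12
```

```text
d tool [-0.0007  0.0002 -0.0933] d in final axes [-0.0005 -0.0001 -0.0933] rot [0.0023 0.0012 0.0004] grasp in place [-0.0821  0.0003  0.0267] F place [ 0.2  0.3 -0. ] t 9.28
```

{"fn": "drive_effector", "kwargs": {"ticks": [0, 0, -0.0133, 0, 0, 0, 0, 0, -0.0267, 0, 0, 0, 0, 0, -0.04, 0, 0, 0, 0, 0, -0.0467, 0, 0, 0, 0, 0, -0.0267, 0, 0, 0]}}

```text
time: 9.7
tool_pos: [0.3989, 0.2118, 0.3463]
tool_rot: [2.95, -0.0, 1.484]
contact_force: [0.7, 0.2, 0.7]
opening: 0.045
grip_force: 0.0
```

```bash
python3 go.py pin 0 0 .15
```

```text
d tool [-0.5596  0.1159  0.0603] d in final axes [-0.573   0.0202  0.0373] rot [ 0.1909  0.0173 -0.1844] grasp in place [0.0096 0.5675 0.1902] F place [0.7 0.1 0.7] t 9.7
```

Scaled: -0.01 m is -0.0133, 0.0636 rad is 0.0159.

{"fn": "drive_effector", "kwargs": {"ticks": [0, 0, -0.0133, 0.0159, 0.0015, -0.0154, 0, 0, 0, 0.0159, 0.0015, -0.0154, 0, 0, 0, 0.0159, 0.0015, -0.0154, 0, 0, 0, 0, 0, 0], "aperture": 0.075, "lines": "1,1"}}

```text
time: 10.03
```

```bash
python3 go.py pin 0 0 .15
python3 - <<'E'
from h import *
from go import frame
np.set_printoptions(precision=4,suppress=True)
T=read_camera("top");S=read_camera("side")
a=cv2.resize(T["image"][140:260,150:300],(500,400),interpolation=cv2.INTER_CUBIC);b=cv2.resize(S["image"][130:190,280:385],None,fx=3,fy=3)
can=np.zeros((600,800,3),np.uint8);can[:400,:500]=a;can[410:590,:315]=b
cv2.imwrite("pics/c3.png",can[:,:,::-1])
E
```

```text
d tool [-0.5732  0.0208  0.0445] d in final axes [-0.5731  0.0216  0.0445] rot [-0.0046  0.0002  0.0018] grasp in place [-0.0223  0.5731  0.1945] F place [-0.2  0.  -0.6] t 10.03
```

View pics/c3.png

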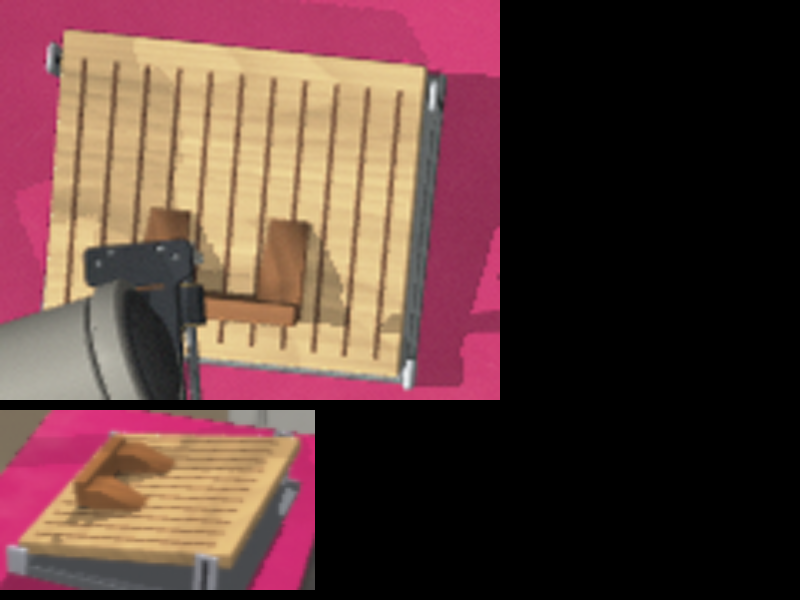

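The chock stands flat and square on the board, tips uphill at about (170,210) and (290,222) in the crop, just below the middle. Now the pin.

Scaled: -0.041 m is -0.0547, 0.0015 m is 0.002.

{"fn": "drive_effector", "kwargs": {"ticks": [-0.0547, 0.002, 0, 0, 0, 0, -0.0547, 0.002, 0, 0, 0, 0, -0.0547, 0.002, 0, 0, 0, 0, -0.0547, 0.002, 0, 0, 0, 0, -0.0547, 0.002, 0, 0, 0, 0, -0.0547, 0.002, 0, 0, 0, 0, -0.0547, 0.002, 0, 0, 0, 0, -0.0547, 0.002, 0, 0, 0, 0], "quiet": true}}

```text
ok
```

{"fn": "drive_effector", "kwargs": {"ticks": [-0.0547, 0.002, 0.0067, 0, 0, 0, -0.0547, 0.002, 0.0067, 0, 0, 0, -0.0547, 0.002, 0.0067, 0, 0, 0, -0.0547, 0.002, 0.0067, 0, 0, 0, -0.0547, 0.002, 0.0067, 0, 0, 0, -0.0533, 0.002, 0.0067, 0, 0, 0, 0, 0, 0, 0, 0, 0, 0, 0, 0, 0, 0, 0], "lines": "1,1"}}

```text
time: 11.47
```

```bash
python3 go.py pin 0 0 .027
```

```text
d tool [0.0018 0.0021 0.1359] d in final axes [0.0016 0.0015 0.1359] rot [-0.004   0.0012 -0.0046] grasp in place [-0.0022 -0.0018  0.1629] F place [-0.3  1.  -0.9] t 11.47
```

Scaled: 0.035 m is 0.0467, 0.03 m is 0.04, -0.004 rad is -0.001.

{"fn": "drive_effector", "kwargs": {"ticks": [0.002, 0.0024, 0.04, -0.001, 0.0003, -0.001, 0, 0, 0.0467, 0, 0, 0, 0, 0, 0.04, 0, 0, 0, 0, 0, 0.0267, 0, 0, 0, 0, 0, 0.0187, 0, 0, 0, 0, 0, 0.0067, 0, 0, 0, 0, 0, 0, 0, 0, 0, 0, 0, 0, 0, 0, 0], "only": "force"}}

```text
contact_force: [0.4, -0.7, 0.2]
grip_force: 0.0
```

```bash
python3 go.py pin 0 0 .026
```

```text
d tool [-0.0021 -0.0013  0.005 ] d in final axes [-0.0021 -0.0013  0.005 ] rot [0.0014 0.0011 0.0042] grasp in place [0.0015 0.0019 0.031 ] F place [ 0.3 -0.7  0.2] t 12.13
```

{"fn": "drive_effector", "kwargs": {"ticks": [0, 0, 0, 0, 0, 0, 0, 0, 0, 0, 0, 0, 0, 0, 0, 0, 0, 0, 0, 0, 0, 0, 0, 0, 0, 0, 0, 0, 0, 0, 0, 0, 0, 0, 0, 0, 0, 0, 0, 0, 0, 0, 0, 0, 0, 0, 0, 0], "aperture": 0.03, "force": 20}}

```text
time: 12.8
tool_pos: [0.4757, -0.3549, 0.1895]
tool_rot: [3.141, 0.0, 1.673]
contact_force: [-0.9, 0.4, 5.0]
opening: 0.0476
grip_force: 20.0
```

```bash
python3 go.py pin 0 0 .026
```

```text
d tool [-0.0015 -0.0009  0.0045] d in final axes [-0.0015 -0.0009  0.0045] rot [0.0009 0.0005 0.0037] grasp in place [0.001  0.0014 0.0305] F place [-0.9  0.5  5. ] t 12.8
```

Scaled: -0.04 m is -0.0533, -0.02 m is -0.0267.

{"fn": "drive_effector", "kwargs": {"ticks": [0, 0, 0, 0, 0, 0, 0, 0, 0, 0, 0, 0, 0, 0, -0.0267, 0, 0, 0, 0, 0, -0.0533, 0, 0, 0, 0, 0, -0.0533, 0, 0, 0, 0, 0, -0.0533, 0, 0, 0, 0, 0, 0, 0, 0, 0], "force": 35}}

```text
time: 13.38
tool_pos: [0.4768, -0.3558, 0.337]
tool_rot: [3.132, 0.01, 1.673]
contact_force: [1.0, -0.7, -1.7]
opening: 0.047
grip_force: 35.0
```

```bash
python3 go.py bed .02 0 .1
```

```text
d tool [0.5514 0.0871 0.0114] d in final axes [ 0.5578 -0.0208  0.0126] rot [-0.175  -0.0082  0.1897] grasp in place [ 0.0132 -0.5592  0.1151] F place [ 0.7 -0.7 -1.9] t 13.38
```

Scaled: 0.0632 rad is 0.0158.

{"fn": "drive_effector", "kwargs": {"ticks": [0, 0, 0, -0.0146, -0.0007, 0.0158, 0, 0, 0, -0.0146, -0.0007, 0.0158, 0, 0, 0, -0.0146, -0.0007, 0.0158, 0, 0, 0, 0, 0, 0, 0, 0, 0, 0, 0, 0], "lines": "1,1"}}

```text
time: 13.8
```

```bash
python3 go.py bed .02 0 .1
```

```text
d tool [ 0.5568 -0.0176  0.0098] d in final axes [ 0.5569 -0.0175  0.0042] rot [-0.0138 -0.0095 -0.0004] grasp in place [ 0.0353 -0.5554  0.1043] F place [-0.7  0.4 -3. ] t 13.8
```

Scaled: 0.04 m is 0.0533, -0.0013 m is -0.0017, -0.006 rad is -0.0015.

{"fn": "drive_effector", "kwargs": {"ticks": [0.0533, -0.0017, 0, -0.0015, -0.001, 0, 0.0533, -0.0017, 0, 0, 0, 0, 0.0533, -0.0017, 0, 0, 0, 0, 0.0533, -0.0017, 0, 0, 0, 0, 0.0533, -0.0017, 0, 0, 0, 0, 0.0533, -0.0017, 0, 0, 0, 0, 0.0533, -0.0017, 0, 0, 0, 0, 0.0533, -0.0017, 0, 0, 0, 0], "quiet": true}}

```text
ok
```

{"fn": "drive_effector", "kwargs": {"ticks": [0.0533, -0.0017, 0, 0, 0, 0, 0.0533, -0.0017, 0, 0, 0, 0, 0.0533, -0.0017, 0, 0, 0, 0, 0.0533, -0.0017, 0, 0, 0, 0, 0.0533, -0.0017, 0, 0, 0, 0, 0.04, -0.0017, 0, 0, 0, 0, 0, 0, 0, 0, 0, 0, 0, 0, 0, 0, 0, 0], "lines": "1,1"}}

```text
time: 15.13
```

```bash
python3 go.py bed .02 0 .035
```

```text
d tool [0.0049 0.0003 0.0722] d in final axes [ 0.0051 -0.0002  0.0721] rot [-0.0066 -0.0034  0.0039] grasp in place [ 0.0191 -0.0046  0.1071] F place [-0.5  0.1 -1.8] t 15.13
```

Scaled: 0.02 m is 0.0267, 0.012 m is 0.016, -0.006 rad is -0.0015.

{"fn": "drive_effector", "kwargs": {"ticks": [0.0067, 0, 0.0133, -0.0015, -0.0008, 0.001, 0, 0, 0.0267, 0, 0, 0, 0, 0, 0.0267, 0, 0, 0, 0, 0, 0.016, 0, 0, 0, 0, 0, 0.0053, 0, 0, 0, 0, 0, 0, 0, 0, 0, 0, 0, 0, 0, 0, 0], "only": "force"}}

```text
contact_force: [0.1, -0.4, -2.8]
grip_force: 35.0
```

```bash
python3 go.py bed .02 0 .031
python3 - <<'E'
from h import *
T=read_camera("top");S=read_camera("side")
a=cv2.resize(T["image"][140:260,150:300],(400,320),interpolation=cv2.INTER_CUBIC);b=cv2.resize(S["image"][100:190,280:390],(400,327),interpolation=cv2.INTER_CUBIC)
cv2.imwrite("pics/c4.png",np.hstack([a,b[:320]])[:,:,::-1])
E
```

```text
d tool [ 0.0024 -0.0012  0.0107] d in final axes [ 0.0024 -0.0012  0.0107] rot [ 0.0011 -0.0008 -0.0065] grasp in place [ 0.0213 -0.0023  0.0417] F place [-0.4 -0.4 -2.8] t 15.72
```

View pics/c4.png

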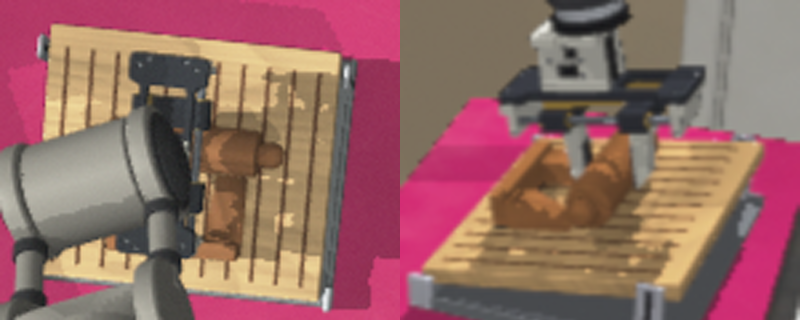

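The pin (right-hand crop, about (600,180)) hangs level just uphill of the wedges, and the downhill finger (580,150) is in the gap. I'll lower it to the board.

Scaled: 0.003 m is 0.004, 0.002 m is 0.0027, -0.005 rad is -0.0013.

{"fn": "drive_effector", "kwargs": {"ticks": [0.0027, 0, 0.004, 0, 0, -0.0013, 0, 0, 0.004, 0, 0, 0, 0, 0, 0.0027, 0, 0, 0, 0, 0, 0, 0, 0, 0], "only": "force"}}

```text
contact_force: [0.0, -0.4, -2.5]
grip_force: 35.0
```

```bash
python3 go.py bed .02 0 .031
```

```text
d tool [-0.0002 -0.0006  0.0024] d in final axes [-0.0002 -0.0006  0.0024] rot [ 0.0006 -0.0012 -0.0004] grasp in place [0.0207 0.0004 0.0334] F place [-0.4 -0.4 -2.4] t 16.15
```

{"fn": "drive_effector", "kwargs": {"ticks": [0, 0, 0.0013, 0, 0, 0, 0, 0, 0.0013, 0, 0, 0, 0, 0, 0, 0, 0, 0], "only": "force"}}

```text
contact_force: [-0.1, 0.8, -1.7]
grip_force: 35.0
```

```bash
python3 go.py bed .02 0 .031
```

```text
d tool [-0.0002 -0.0008  0.0006] d in final axes [-0.0002 -0.0008  0.0006] rot [ 0.001  -0.0013 -0.0006] grasp in place [0.021  0.0004 0.0316] F place [-0.5  0.8 -1.6] t 16.4
```

Scaled: 0.0006 m is 0.0008.

{"fn": "drive_effector", "kwargs": {"ticks": [0, 0, 0.0008, 0, 0, 0, 0, 0, 0.0008, 0, 0, 0, 0, 0, 0, 0, 0, 0], "only": "force"}}

```text
contact_force: [0.1, -0.3, -2.8]
grip_force: 35.0
```

```bash
python3 go.py bed .0 0 .031
```

```text
d tool [-0.0002 -0.0209 -0.0005] d in final axes [-0.0002 -0.0209 -0.0005] rot [ 0.0012 -0.0014 -0.0006] grasp in place [0.021  0.0004 0.0305] F place [-0.3 -0.3 -2.8] t 16.65
```

{"fn": "drive_effector", "kwargs": {"ticks": [0, -0.004, 0, 0, 0, 0, 0, -0.004, 0, 0, 0, 0, 0, -0.004, 0, 0, 0, 0, 0, -0.004, 0, 0, 0, 0, 0, 0, 0, 0, 0, 0], "only": "force"}}

```text
contact_force: [-0.0, 0.8, -2.4]
grip_force: 35.0
```

```bash
python3 go.py bed .0 0 .031
```

```text
d tool [-0.0002 -0.0081 -0.0005] d in final axes [-0.0002 -0.0081 -0.0005] rot [ 0.0003 -0.0011 -0.0003] grasp in place [0.0081 0.0004 0.0305] F place [-0.5  0.8 -2.4] t 17.07
```

Scaled: 0.0007 m is 0.0009.

{"fn": "drive_effector", "kwargs": {"ticks": [0, 0, 0.0009, 0, 0, 0, 0, 0, 0.0009, 0, 0, 0, 0, 0, 0, 0, 0, 0], "only": "force"}}

```text
contact_force: [-6.2, -1.0, 8.3]
grip_force: 35.0
```

```bash
python3 go.py bed .0 0 .031
```

```text
d tool [-0.0003 -0.0086 -0.0008] d in final axes [-0.0003 -0.0086 -0.0008] rot [ 0.0009 -0.0013 -0.0005] grasp in place [0.0088 0.0005 0.0302] F place [-4.4 -1.5  9.3] t 17.32
```

{"fn": "drive_effector", "kwargs": {"ticks": [0, 0, 0.0009, 0, 0, 0, 0, 0, 0.0009, 0, 0, 0, 0, 0, 0, 0, 0, 0], "only": "force"}}

```text
contact_force: [-12.4, -1.7, 19.6]
grip_force: 35.0
```

```bash
python3 go.py bed .0 0 .031
```

```text
d tool [-0.0003 -0.0086 -0.0009] d in final axes [-0.0003 -0.0086 -0.0009] rot [ 0.0014 -0.0014 -0.0005] grasp in place [0.0088 0.0005 0.0301] F place [-8.4 -2.8 21.5] t 17.57
```

Scaled: -0.0007 m is -0.0009.

{"fn": "drive_effector", "kwargs": {"ticks": [0, 0, -0.0009, 0, 0, 0, 0, 0, -0.0009, 0, 0, 0, 0, 0, 0, 0, 0, 0], "only": "force"}}

```text
contact_force: [-6.9, 0.1, 8.7]
grip_force: 35.0
```

```bash
python3 go.py bed .0 0 .031
```

```text
d tool [-0.0003 -0.0087 -0.0008] d in final axes [-0.0003 -0.0087 -0.0008] rot [ 0.0013 -0.0015 -0.0005] grasp in place [0.0089 0.0005 0.0302] F place [-5.2 -0.5  9.9] t 17.82
```

{"fn": "drive_effector", "kwargs": {"ticks": [0, -0.002, 0, 0, 0, 0, 0, -0.002, 0, 0, 0, 0, 0, -0.002, 0, 0, 0, 0, 0, -0.0013, 0, 0, 0, 0, 0, 0, 0, 0, 0, 0], "only": "force"}}

```text
contact_force: [1.4, -1.8, 6.0]
grip_force: 35.0
```

```bash
python3 go.py bed .0 0 .031
```

```text
d tool [-0.0005 -0.0047 -0.0008] d in final axes [-0.0005 -0.0047 -0.0007] rot [ 0.0063 -0.0029 -0.0008] grasp in place [0.0057 0.001  0.0303] F place [ 2.6 -1.7  5.6] t 18.23
```

Scaled: -0.001 m is -0.0013, -0.0004 m is -0.0005.

{"fn": "drive_effector", "kwargs": {"ticks": [0, -0.0013, -0.0005, 0, 0, 0, 0, -0.0013, 0, 0, 0, 0, 0, 0, 0, 0, 0, 0], "only": "contact"}}

```text
contact_force: [3.0, -0.2, 5.7]
```

```bash
python3 go.py bed .0 0 .031
```

```text
d tool [-0.0005 -0.0022 -0.0007] d in final axes [-0.0005 -0.0022 -0.0007] rot [ 0.0046 -0.0025 -0.0007] grasp in place [0.0029 0.0009 0.0303] F place [4.  0.  5.1] t 18.48
```

{"fn": "drive_effector", "kwargs": {"ticks": [0, -0.0013, 0, 0, 0, 0, 0, -0.0013, 0, 0, 0, 0, 0, 0, 0, 0, 0, 0], "only": "contact"}}

```text
contact_force: [3.4, -0.5, 7.3]
```

```bash
python3 go.py bed .0 0 .031
```

```text
d tool [-0.0005 -0.0002 -0.0007] d in final axes [-0.0005 -0.0002 -0.0007] rot [ 0.0048 -0.0026 -0.0006] grasp in place [0.001  0.0009 0.0303] F place [ 4.7 -0.2  6.6] t 18.73
```

{"fn": "drive_effector", "kwargs": {"ticks": [0, -0.0013, 0, 0, 0, 0, 0, 0, 0, 0, 0, 0], "only": "contact"}}

```text
contact_force: [5.8, -0.6, 3.9]
```

```bash
python3 go.py bed .0 0 .031
```

```text
d tool [-0.0005  0.0004 -0.0007] d in final axes [-0.0005  0.0004 -0.0007] rot [ 0.0059 -0.0028 -0.0007] grasp in place [0.0006 0.0009 0.0303] F place [ 6.5 -0.1  2.7] t 18.9
```

Scaled: -0.001 m is -0.0013.

{"fn": "drive_effector", "kwargs": {"ticks": [0, -0.0013, 0, 0, 0, 0, 0, 0, 0, 0, 0, 0], "only": "contact"}}

```text
contact_force: [5.9, -0.6, 4.9]
```

```bash
python3 go.py bed .0 0 .031
```

```text
d tool [-0.0005  0.0012 -0.0007] d in final axes [-0.0005  0.0012 -0.0007] rot [ 0.0062 -0.0029 -0.0007] grasp in place [-0.0002  0.0009  0.0303] F place [ 6.8 -0.1  3.7] t 19.07
```

{"fn": "drive_effector", "kwargs": {"ticks": [0, -0.0009, 0, 0, 0, 0, 0, 0, 0, 0, 0, 0], "only": "contact"}}

```text
contact_force: [5.8, -0.8, 5.4]
```

```bash
python3 go.py bed .0 0 .031
```

```text
d tool [-0.0005  0.0019 -0.0006] d in final axes [-0.0005  0.0019 -0.0006] rot [ 0.0064 -0.0029 -0.0007] grasp in place [-0.0008  0.0009  0.0304] F place [ 6.8 -0.3  4.3] t 19.23
```

Scaled: -0.0005 m is -0.0007, -0.0003 m is -0.0004.

{"fn": "drive_effector", "kwargs": {"ticks": [0, 0, -0.0007, 0, 0, 0, 0, 0, -0.0004, 0, 0, 0, 0, 0, 0, 0, 0, 0], "only": "contact"}}

```text
contact_force: [5.4, -0.6, 3.1]
```

```bash
python3 go.py bed .0 0 .031
python3 - <<'E'
from h import *
T=read_camera("top");S=read_camera("side")
a=cv2.resize(T["image"][160:250,210:270],(400,600),interpolation=cv2.INTER_CUBIC);b=cv2.resize(S["image"][125:190,285:350],(400,400),interpolation=cv2.INTER_CUBIC)
b=np.vstack([b,np.zeros((200,400,3),np.uint8)])
cv2.imwrite("pics/c5.png",np.hstack([a,b])[:,:,::-1])
E
```

```text
d tool [-0.0004  0.0025 -0.0003] d in final axes [-0.0004  0.0025 -0.0003] rot [ 0.0042 -0.0023 -0.0007] grasp in place [-0.0018  0.0008  0.0307] F place [ 5.9 -0.1  2.1] t 19.48
```

View pics/c5.png

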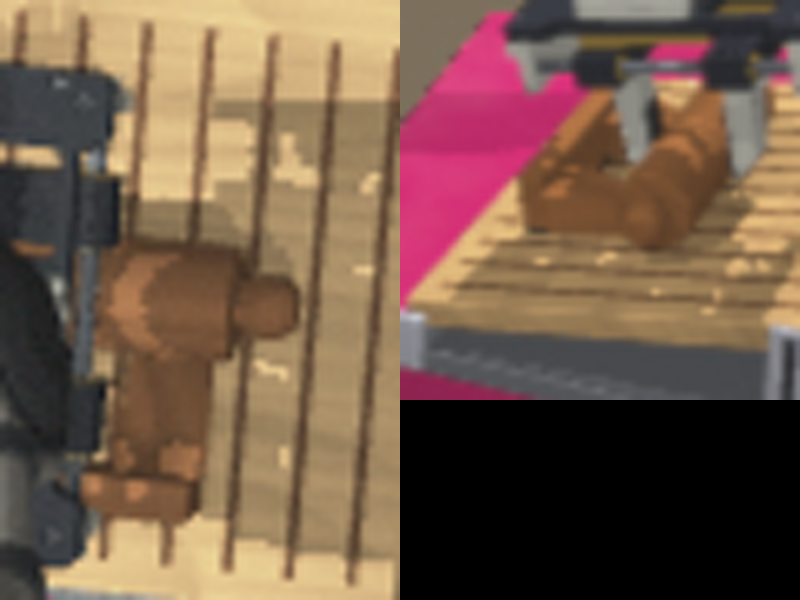

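The pin sits against the wedges: body centre at about (170,300) and rail at about (140,493) in the left-hand crop. I'll check numerically whether the chock has moved.

```bash
python3 - <<'E'
from h import *
from go import frame
o,F=frame("bed"); o=o+F@np.array([0,0,.0004])
np.set_printoptions(precision=2,suppress=True)
T=read_camera("top");S=read_camera("side")
pr=lambda c,x,y,z:proj(c,o+F@np.array([x,y,z]))
X=-.0496
for nm,p in dict(railBackR=(X-.0415,-.066,.037),railFrontR=(X-.0235,-.066,.037),tipR=(X+.0415,-.066,0),pinEndR=(.0004,-.1,.024),pinBodyR_top=(.0004,-.075,.048),pinDownR=(-.0236,-.075,.024),pinUpR=(.0244,-.075,.024)).items():
    t=pr(T,*p);s=pr(S,*p);print(nm,"top",t,"crop",(t-[210,160])*6.667,"side crop",(s-[285,125])*6.154+[400,0])
E
```

```text
railBackR top [238.63 238.39] crop [190.87 522.62] side crop [513.05 179.91]
railFrontR top [239.15 231.84] crop [194.37 478.96] side crop [540.92 180.76]
tipR top [243.41 206.47] crop [222.76 309.83] side crop [654.05 241.33]
pinEndR top [254.64 205.58] crop [297.64 303.9 ] side crop [639.83 233.22]
pinBodyR_top top [243.96 205.69] crop [226.4  304.65] side crop [649.35 174.16]
pinDownR top [244.75 213.44] crop [231.69 356.27] side crop [617.   210.78]
pinUpR top [246.17 195.93] crop [241.14 239.56] side crop [695.21 213.58]
```

The chock is where it was released (rail corner seen at (190,523), predicted (191,523)), and the pin is at the seat. I'll press on slightly.

Careful with the scale: shifts go in shares of 750 mm and turns go in shares of 4 rad. That gives: -0.0008 m is -0.0011.

{"fn": "drive_effector", "kwargs": {"ticks": [0, -0.0011, 0, 0, 0, 0, 0, 0, 0, 0, 0, 0, 0, 0, 0, 0, 0, 0], "only": "contact"}}

```text
contact_force: [4.9, -0.4, 4.1]
```

```bash
python3 go.py bed .0 0 .031
```

```text
d tool [-0.0004  0.0032 -0.0003] d in final axes [-0.0004  0.0032 -0.0003] rot [ 0.0044 -0.0024 -0.0007] grasp in place [-0.0025  0.0008  0.0307] F place [ 5.6 -0.   3.1] t 19.93
```

{"fn": "drive_effector", "kwargs": {"ticks": [0, -0.0011, 0, 0, 0, 0, 0, 0, 0, 0, 0, 0, 0, 0, 0, 0, 0, 0], "only": "contact"}}

```text
contact_force: [6.2, -0.3, 2.3]
```

```bash
python3 go.py bed .0 0 .031
```

```text
d tool [-0.0004  0.0039 -0.0003] d in final axes [-0.0004  0.0039 -0.0003] rot [ 0.0046 -0.0024 -0.0008] grasp in place [-0.0032  0.0008  0.0307] F place [6.5 0.3 1.1] t 20.18
```

```bash
python3 - <<'E'
from h import *
T=read_camera("top");S=read_camera("side")
a=cv2.resize(T["image"][160:250,210:270],(400,600),interpolation=cv2.INTER_CUBIC);b=cv2.resize(S["image"][125:190,285:350],(400,400),interpolation=cv2.INTER_CUBIC)
b=np.vstack([b,np.zeros((200,400,3),np.uint8)])
n=np.hstack([a,b])[:,:,::-1];cv2.imwrite("pics/c6.png",n)
o=cv2.imread("pics/c5.png")
g=lambda i,w:np.float32(cv2.cvtColor(np.ascontiguousarray(i),cv2.COLOR_BGR2GRAY))[w[1]:w[3],w[0]:w[2]]
for nm,w in dict(handle=(235,260,320,350),pinbody=(125,220,320,370),rail=(110,450,230,540),sidepin=(600,130,720,260),siderail=(515,130,600,240),body_grip=(20,60,130,200),sidefingerU=(715,60,780,180),sidefingerD=(600,60,670,170),grooves=(300,30,400,580)).items():
    oo=g(o,w);m=g(n,(w[0]-12,w[1]-12,w[2]+12,w[3]+12))
    r=cv2.matchTemplate(m,oo,cv2.TM_CCOEFF_NORMED);_,v,_,l=cv2.minMaxLoc(r);print(nm,(l[0]-12,l[1]-12),round(v,3))
E
```

```text
handle (0, 4) 0.98
pinbody (0, 3) 0.981
rail (0, 4) 0.985
sidepin (-2, 0) 0.982
siderail (-2, 0) 0.978
body_grip (0, 4) 0.979
sidefingerU (-2, 0) 0.985
sidefingerD (-2, 0) 0.988
grooves (0, 1) 0.987
```

View pics/c6.png

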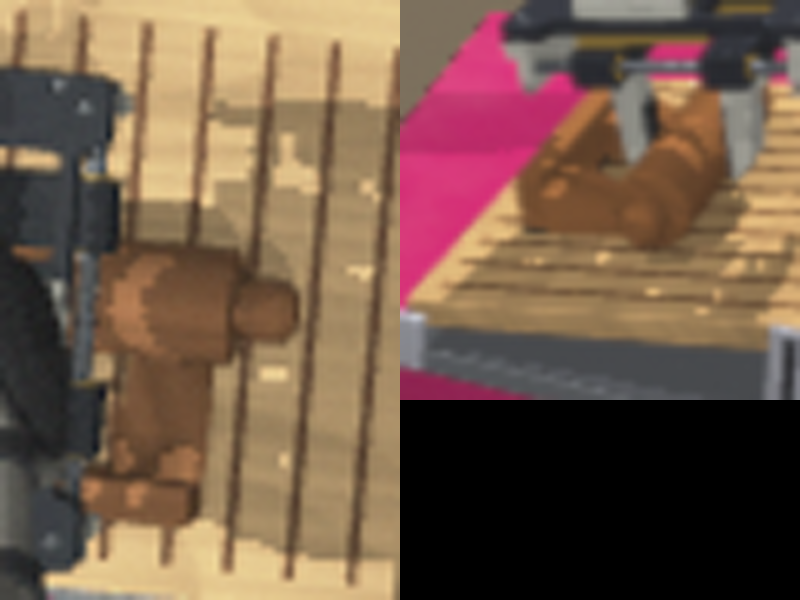

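The crops show pin, rail and gripper all shifted about 4 crop pixels (~1.5 mm) downhill together. So the two have met and the chock is just starting to yield at about 6 N. I'll stop pushing, settle the pin slightly down and release.

Scaled: 0.0004 m is 0.0005.

{"fn": "drive_effector", "kwargs": {"ticks": [0, 0, 0.0005, 0, 0, 0, 0, 0, 0.0005, 0, 0, 0, 0, 0, 0, 0, 0, 0, 0, 0, 0, 0, 0, 0], "only": "contact"}}

```text
contact_force: [2.8, -1.1, 8.4]
```

```bash
python3 go.py bed .0 0 .031
```

```text
d tool [-0.0004  0.0039 -0.0004] d in final axes [-0.0004  0.0039 -0.0004] rot [ 0.0049 -0.0024 -0.0007] grasp in place [-0.0032  0.0008  0.0306] F place [ 4.4 -0.9  7.7] t 20.62
```

{"fn": "drive_effector", "kwargs": {"ticks": [0, 0, 0, 0, 0, 0, 0, 0, 0, 0, 0, 0, 0, 0, 0, 0, 0, 0, 0, 0, 0, 0, 0, 0, 0, 0, 0, 0, 0, 0, 0, 0, 0, 0, 0, 0], "force": 8}}

```text
time: 21.12
tool_pos: [0.4968, 0.2028, 0.248]
tool_rot: [2.951, -0.003, 1.483]
contact_force: [3.4, -1.4, 8.2]
opening: 0.0478
grip_force: 8.0
```

```bash
python3 go.py bed .0 0 .031
```

```text
d tool [-0.0004  0.004  -0.0005] d in final axes [-0.0004  0.004  -0.0005] rot [ 0.0048 -0.0025 -0.0007] grasp in place [-0.0032  0.0008  0.0305] F place [ 4.9 -1.1  7.4] t 21.12
```

{"fn": "drive_effector", "kwargs": {"ticks": [0, 0, 0, 0, 0, 0, 0, 0, 0, 0, 0, 0, 0, 0, 0, 0, 0, 0, 0, 0, 0, 0, 0, 0, 0, 0, 0, 0, 0, 0, 0, 0, 0, 0, 0, 0], "aperture": 0.064}}

```text
time: 21.62
tool_pos: [0.4958, 0.2027, 0.2465]
tool_rot: [2.956, -0.001, 1.483]
contact_force: [-0.4, -1.0, -0.8]
opening: 0.0638
grip_force: 0.0
```

{"fn": "drive_effector", "kwargs": {"ticks": [0, 0, -0.0133, 0, 0, 0, 0, 0, -0.0267, 0, 0, 0, 0, 0, -0.04, 0, 0, 0, 0, 0, -0.0533, 0, 0, 0, 0, 0, -0.0533, 0, 0, 0, 0, 0, -0.0533, 0, 0, 0, 0, 0, 0, 0, 0, 0]}}

```text
time: 22.2
tool_pos: [0.4623, 0.2059, 0.4326]
tool_rot: [2.941, -0.007, 1.484]
contact_force: [0.4, 0.4, 1.0]
opening: 0.0638
grip_force: 0.0
```

```bash
python3 go.py bed 0 0 .03
```

```text
d tool [-0.0018  0.0011  0.1884] d in final axes [-0.0005  0.0039  0.1884] rot [ 0.0149 -0.007  -0.0009] grasp in place [-0.0015  0.0016  0.2184] F place [0.6 0.4 0.9] t 22.2
```

{"fn": "drive_effector", "kwargs": {"ticks": [-0.0533, 0, 0, 0, 0, 0, -0.0533, 0, 0, 0, 0, 0, -0.0533, 0, 0, 0, 0, 0, -0.0533, 0, 0, 0, 0, 0, -0.0533, 0, 0, 0, 0, 0, -0.0533, 0, 0, 0, 0, 0, 0, 0, 0, 0, 0, 0, 0, 0, 0, 0, 0, 0]}}

```text
time: 22.87
tool_pos: [0.4412, -0.0356, 0.4238]
tool_rot: [2.954, -0.002, 1.478]
contact_force: [-0.0, 0.4, 0.6]
opening: 0.0639
grip_force: 0.0
```

```bash
python3 - <<'E'
from h import *
T=read_camera("top");S=read_camera("side")
a=cv2.resize(T["image"][140:260,150:300],(500,400),interpolation=cv2.INTER_CUBIC);b=cv2.resize(S["image"][125:185,280:385],(300,171))
can=np.zeros((400,800,3),np.uint8);can[:,:500]=a;can[:171,500:]=b
cv2.imwrite("pics/c7.png",can[:,:,::-1])
E
```

```text
(no output)
```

View pics/c7.png

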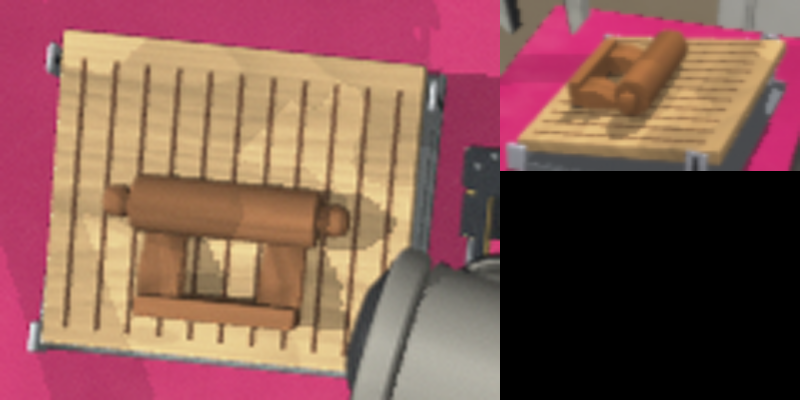

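The pin lies across the middle of the board (centre about (225,210) in the crop), resting against both wedges, and the gripper is clear. I'll check that it stays still, then hand in.

{"fn": "drive_effector", "kwargs": {"ticks": [0, 0, 0, 0, 0, 0, 0, 0, 0, 0, 0, 0, 0, 0, 0, 0, 0, 0, 0, 0, 0, 0, 0, 0, 0, 0, 0, 0, 0, 0, 0, 0, 0, 0, 0, 0, 0, 0, 0, 0, 0, 0, 0, 0, 0, 0, 0, 0], "lines": "1,1"}}

```text
time: 23.63
```

```bash
python3 - <<'E'
from h import *
T=read_camera("top");a=cv2.resize(T["image"][140:260,150:300],(500,400),interpolation=cv2.INTER_CUBIC)[:,:,::-1]
o=cv2.imread("pics/c7.png")[:,:500]
d=np.abs(o[:,:330].astype(int)-a[:,:330]).mean(); r=cv2.matchTemplate(np.ascontiguousarray(a),np.ascontiguousarray(o[160:340,100:330]),cv2.TM_CCOEFF_NORMED);print(d,cv2.minMaxLoc(r)[1::2])
if d<3: print(job.hand_in())
E
```

```text
1.10989898989899 (0.9990391135215759, (100, 160))
the job is handed in; nothing more can be done
None
```

The pin is resting across the middle of the board against both wedges of the chock, still after release, and the job is handed in at about 24 s; while pressing at about 6 N the chock slid roughly 1.5–3 mm downhill.

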